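Fit the drying tube on the purge station and purge it

ROBOT

A 6-joint arm with a two-finger parallel gripper is mounted at the origin on a cart in front of the work surface, level with it; the furniture and walls round the work are solid. World frame = base frame: x ahead of the robot, y to its left, z up, the work surface at z = 0. Lengths are in m, angles in rad, forces in N, time in s.
With the tool pointing down it reaches from about 0.275 to 0.975 m from the base axis. Payload 8.4 kg.
Tool frame: the origin (TCP) lies at the centre of the arm's flange, where the gripper is bolted on; the fingertips stand 190 mm ahead of it and the grasp point (between the pads) lies 171 mm ahead of it; z points along the fingers, y is the direction in which the jaws open and shut (so a half turn about z gives the same grasp; the last joint's range is limited). The gripper opens to 92 mm and grips with 3 to 60 N. Pads are 20 mm wide; open, the fingers measure 128 mm over their backs; the gripper's body (75 mm by 189 mm) begins 69 mm behind the grasp point.
Start: joints at [1.107, 0.353, 1.633, -0, 1.155, -0.002], TCP at [0.278, 0.56, 0.405] pointing down, gripper open.
Joint ranges: [-2.63, 2.63], [-0.92, 2.1], [0.06, 2.66], [-1.3, 4.44], [0, 2.69], [-3.02, 3.02]. Speed limits (rad/s): [2.22, 2.22, 2.79, 3.14, 3.14, 3.14].

INTERFACE

Orientations are given as a rotation vector (axis times angle).
In Python, from plant import read_state, read_camera, hand_in gives the robot as it stands.
- The arm moves only by the tool drive_tool, never from a script. Its argument "plan" is a list of rows, each a list of 3 entries, a list of its own where there are three numbers: the shift along the tool's x, y, z in m, then the turn, a rotation vector about the tool's x, y, z in rad, then the gripper command: -1 is fully open, 1 is shut, values between are in proportion. In form: [[[x, y, z], [ax, ay, az], fingers], ...]. A call has 1 to 10 rows; each row shifts and turns the commanded pose from where the row before left it, along the tool's axes as they then stand; what a row does not reach is not made up. A row lasts 1/12 s, in which the tool goes at most 41.7 mm and 7.16 degrees, less where a joint would pass 70% of its speed; a pose out of reach is approached as far as the arm can. A call is refused whole if a number of a shift passes 0.0417 or a number of a turn 0.125, either way. A call with a gripper value outside its range is refused whole. The fingers move at their own pace and stop on an object; "grip_force" is the grip in N (left out, the last holds). Time passes only in rows, so rows that do not move let the fingers close. It gives the time, the measured TCP pose, the force and the opening at its end, in the units of the state.
- read_state(): the state, without advancing time (a new reading comes with each control period).
- read_camera(name): name is "scene" or "top" or "wrist"; returns a dict with "img" (384x512x3 uint8, red, green, blue), "z_map" (384x512 float32, m along the optical axis (not along the pixel's ray), 0 where there is no reading), "K" (3x3 intrinsics, pixels), "position" and "attitude" of the camera in the world. Camera axes: x right, y down, z forward; pixel columns grow to the right and rows downward; lengths in m; the calibration is good to about 2 mm. A picture is of the moment at which its call begins.
- hand_in(): hands the job in, once; it reports no verdict.
The state is a dict: "clock": time; "q": joint angles; "qd": joint speeds; "effort": joint torques, N m; "ee_pos": TCP position; "tool_rot": TCP orientation; "force": force on the tool from outside, world axes, zero at the start; "moment": the same for the moment, N m; "grip_width": finger opening in m.
Only numpy, scipy, OpenCV 4.12 (cv2) and the standard library are available. Lean on these libraries where they do the work, as an engineer would, in place of code of your own. Each camera call takes 0.05 s, during which the arm holds its last target. There are 200 camera calls.

TASK

Push the orange and grey drying tube, open end first, fully home onto the angled brass spigot of the purge station and let go of it. Then press the red cap of the station's canister all the way down and let it spring back up, so that the tube is purged; do not press the cap before the tube is on. Leave the small bottle and the beaker standing where they are.

Things in the scene. Friction and masses are not known exactly. Their poses are not given: they have to be found in the camera images.
- station: Fixed purge station: aluminium plate 160 (x) x 240 (y) mm, top 12 mm above the worktop, with a white canister (60 mm diameter, axis at y = -70 mm) under the red cap, the angled outlet with the brass spigot (foot at y = +42 mm) and a thin steel pipe behind (+x), up to 132 mm high. Origin: centre of the plate's underside; z up; -x faces the robot roughly.
- spigot: Fixed brass stub on the station, 23 mm diameter, 45 mm long, the last 12 mm tapering to 13 mm; it rises from a steel flange 52 mm in diameter. Origin: centre of the flange's outer face (the seat for the tube), 75 mm above the worktop; z runs along the stub to its tip and leans 32 degrees from vertical towards the station's +y.
- sleeve: Loose drying tube, about 0.12 kg, 40 mm outside diameter, 120 mm long, standing on its open end at the start. Lower part grey, bore 26 mm wide and 55 mm deep, open below; upper part orange, solid, with black bands. Origin: centre of the open end; z along the tube to the closed end. On the spigot, origin and z axis agree with those of spigot.
- cap (a joint): Travel of the canister's red cap in m: 0 is up (rest), 0.008 is fully down; sprung, about 6.5 N when fully down.
- cap_top (a point): Centre of the top face of the red cap, a disc 38 mm in diameter; 170 mm above the worktop when up. It is pressed straight down.
- bottle: Small white bottle with screw cap, loose, 42 mm in diameter, 91 mm high, standing; origin at the centre of its underside. To be left alone.
- beaker: Small glass beaker, loose, 44 mm in diameter, 59 mm high, standing; origin at the centre of its underside. To be left alone.
Mind the look-alikes: they are no part of the job. Leave any blue look-alike of the sleeve alone.

How it is judged:
By the outcome, as a careful person would: the job done as asked, in the order asked, and still so for the second after the job is handed in, with the robot touching nothing.
It also fails if it takes over 64 s, if anything falls off the work surface, if the arm or the gripper's body presses on something with over 40 N, if the wrist force passes 120 N, or if a joint passes its speed limit or range.

## Working session

There is one attempt and no reset: what is moved stays moved. The work goes in short steps, Python scripts to look and compute and a tool call to move; the robot and the scene stay as the last step left them, time stands still between calls to the robot, and variables do not carry over. Pictures are saved under pics/ and viewed, about 8 in all and at most 12, crops included, and the job is handed in when it is done.

Besides the shell and the picture viewer there is one more tool, called after "Emit:" as a command line: name --argument value ..., lists and objects as JSON in quotes. drive_tool: Moves the arm, as the interface text tells. Its arguments: {"type":"object","properties":{"plan":{"type":"array"},"grip_force":{"type":"number"}},"required":["plan"]}

```bash
mkdir -p pics
cat > h.py <<'E'
import numpy as np, cv2
from plant import read_state, read_camera, hand_in
from scipy.spatial.transform import Rotation as R
def rot(a):
    a=np.array(a,float)
    if a.shape==(3,3): return a
    return R.from_rotvec(a).as_matrix() if a.size==3 else R.from_quat(a).as_matrix()
def pts(c):
    h,w=c["z_map"].shape; u,v=np.meshgrid(np.arange(w),np.arange(h)); z=c["z_map"]
    p=np.stack([(u-c["K"][0][2])/c["K"][0][0]*z,(v-c["K"][1][2])/c["K"][1][1]*z,z],-1)
    P=p@rot(c["attitude"]).T+np.array(c["position"]); P[z==0]=np.nan
    return P
E
python3 - <<'E'
from h import *
s=read_state(); print(s)
cs=[read_camera(n) for n in("scene","top")]
for n,c in zip(("scene","top"),cs):
    print(n,c["position"],c["attitude"],c["K"]); np.savez(f"{n}0.npz",**c)
    cv2.imwrite(f"pics/{n}0.png",cv2.cvtColor(c["img"],cv2.COLOR_RGB2BGR))
E
```

```text
{'clock': 0.0, 'q': array([ 1.10658315e+00,  3.53661410e-01,  1.63414508e+00, -8.46793680e-06,
        1.15520998e+00, -2.40383503e-03]), 'qd': array([-0.0014036 ,  0.00142944, -0.00046475, -0.00025077, -0.0010136 ,
        0.00022117]), 'effort': array([ 1.60215102e-03, -5.93843365e+01, -3.34211540e+01,  6.98909489e-02,
        2.35781068e-02, -1.54665527e-04]), 'ee_pos': array([0.27837623, 0.55931353, 0.40395054]), 'tool_rot': array([-7.18900460e-01, -3.05790139e+00,  2.17852373e-03]), 'force': array([ 0.98623154, -0.26475225, -0.29939651]), 'moment': array([ 0.00717521, -0.00364746,  0.00784914]), 'grip_width': 0.09170718398992682}
scene [ 0.04908728 -0.75783654  0.93507668] [-2.30969176  0.65170189 -0.23369017] [[388.85592187   0.         254.40332069]
 [  0.         388.85592187 193.75362067]
 [  0.           0.           1.        ]]
top [ 0.20865248 -0.08313489  1.07524985] [-2.18072377  2.00274708 -0.23933331] [[358.68425362   0.         251.97317721]
 [  0.         358.68425362 190.00480921]
 [  0.           0.           1.        ]]
```

View pics/scene0.png

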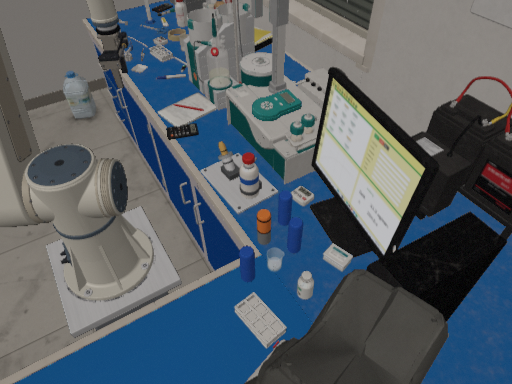

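View pics/top0.png

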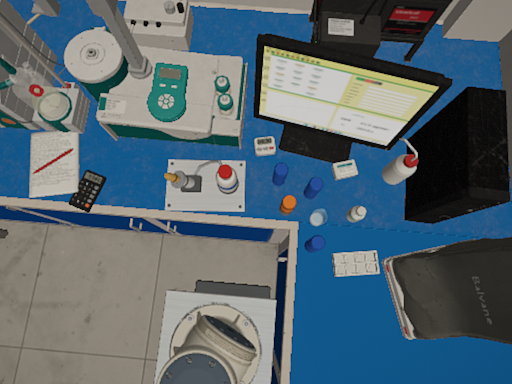

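The scene view shows one orange and grey tube at (264,225), and at (289,205) in the top view. The blue look-alikes are at scene (285,207), (294,235) and (247,264). The only orange one fits the description. The station is at top (205,185), with the brass spigot at about (172,177) and the red cap at (225,171). Next I'll confirm with a crop and measure.

Run:
```python
from h import *
for n,box in (("scene",(185,120,340,310)),("top",(150,140,380,260))):
    c=dict(np.load(f"{n}0.npz")); P=pts(c); np.save(n+"P.npy",P)
    hsv=cv2.cvtColor(c["img"],cv2.COLOR_RGB2HSV); H,S,V=[hsv[...,i].astype(int) for i in range(3)]
    vv,uu=np.mgrid[:384,:512]; inb=(uu>box[0])&(uu<box[2])&(vv>box[1])&(vv<box[3])
    for nm,m in (("orange",(H>=5)&(H<=24)&(S>130)&(V>90)),("red",((H<5)|(H>172))&(S>130)&(V>80)),("blue",(H>105)&(H<125)&(S>120)&(np.nan_to_num(P[...,2])>.05)),("white",(S<45)&(V>120)&(np.nan_to_num(P[...,2])>.02)),("plate",(np.abs(np.nan_to_num(P[...,2])-.012)<.006)&(S<60)&(V>90))):
        k,l,st,ce=cv2.connectedComponentsWithStats((m&inb).astype(np.uint8))
        for i in range(1,k):
            if st[i,4]<12: continue
            q=P[l==i]; q=q[~np.isnan(q[:,0])]
            if len(q): 
                t=q[q[:,2]>q[:,2].max()-.008]
                print(n,nm,ce[i].round(),st[i,4],"min",q.min(0).round(3),"max",q.max(0).round(3),"topmean",t.mean(0).round(4),"topmid",((t.max(0)+t.min(0))/2).round(4))
c=np.load("scene0.npz")["img"][135:285,195:325]
t=np.load("top0.npz")["img"][150:255,150:340]
a=cv2.resize(c,None,fx=4,fy=4,interpolation=2)[:600]; b=cv2.resize(t,None,fx=4,fy=4,interpolation=2)
cv2.imwrite("pics/c0.png",cv2.cvtColor(a,cv2.COLOR_RGB2BGR)); cv2.imwrite("pics/c1.png",cv2.cvtColor(b,cv2.COLOR_RGB2BGR))
```

```text
scene orange [222. 148.] 64 min [0.452 0.147 0.075] max [0.47  0.174 0.116] topmean [0.4598 0.1685 0.1117] topmid [0.4598 0.1674 0.113 ]
scene orange [263. 221.] 277 min [ 0.395 -0.19   0.056] max [ 0.431 -0.153  0.123] topmean [ 0.4136 -0.172   0.1193] topmid [ 0.414  -0.1704  0.1194]
scene red [248. 158.] 115 min [ 0.455 -0.009  0.151] max [0.49  0.022 0.172] topmean [0.471  0.0067 0.1686] topmid [0.4726 0.0065 0.1682]
scene blue [249. 181.] 71 min [ 0.443 -0.022  0.074] max [0.489 0.015 0.096] topmean [ 0.4601 -0.0101  0.091 ] topmid [ 0.4662 -0.0041  0.0918]
scene blue [285. 202.] 306 min [ 0.486 -0.163  0.05 ] max [ 0.523 -0.125  0.123] topmean [ 0.5053 -0.1436  0.1194] topmid [ 0.5054 -0.1442  0.1191]
scene blue [295. 230.] 335 min [ 0.452 -0.261  0.051] max [ 0.491 -0.224  0.123] topmean [ 0.4719 -0.2425  0.1195] topmid [ 0.473  -0.2417  0.1192]
scene blue [247. 259.] 340 min [ 0.292 -0.274  0.051] max [ 0.328 -0.237  0.122] topmean [ 0.3108 -0.2554  0.119 ] topmid [ 0.3105 -0.2546  0.1182]
scene white [283. 136.] 1575 min [ 0.586 -0.018  0.074] max [0.776 0.21  0.214] topmean
[... 5400 characters left out ...]
5. 254.] 157 min [ 0.276 -0.438  0.02 ] max [ 0.309 -0.314  0.03 ] topmean [ 0.2944 -0.3777  0.026 ] topmid [ 0.2924 -0.3759  0.0262]
top plate [264. 148.] 162 min [ 0.576 -0.123  0.006] max [ 0.625 -0.058  0.018] topmean [ 0.599  -0.0905  0.0159] topmid [ 0.6001 -0.0901  0.0142]
top plate [184. 166.] 420 min [0.493 0.08  0.006] max [0.544 0.205 0.018] topmean [0.5205 0.1519 0.0122] topmid [0.5182 0.1448 0.0138]
top plate [209. 192.] 2324 min [ 0.38  -0.043  0.006] max [0.554 0.2   0.018] topmean [0.4455 0.0655 0.0121] topmid [0.467  0.0785 0.0139]
top plate [317. 218.] 83 min [ 0.377 -0.28   0.011] max [ 0.409 -0.25   0.018] topmean [ 0.3925 -0.2652  0.0157] topmid [ 0.3929 -0.2649  0.0144]
```

View pics/c0.png

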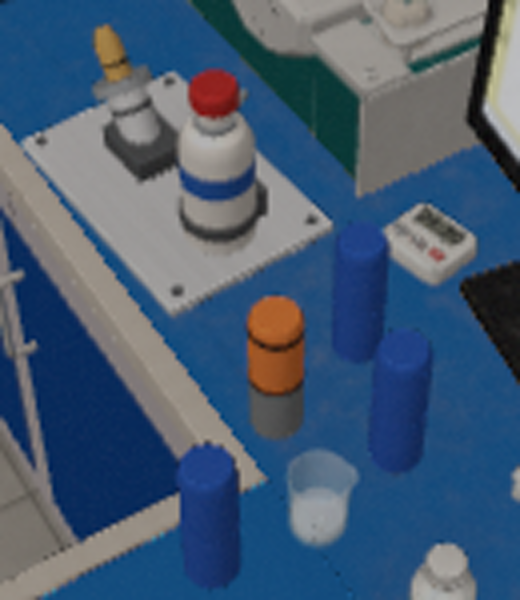

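View pics/c1.png

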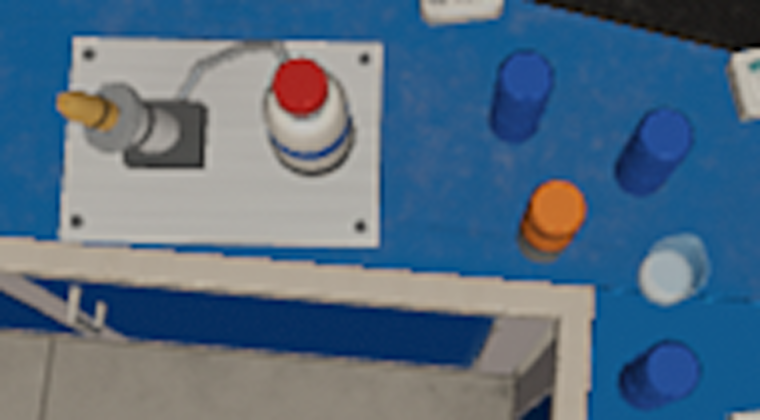

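The crops confirm it: the tube is orange above and grey below with black bands, standing alone, and the other three are all blue. Next I'll measure the station yaw and the spigot axis.

Run:
```python
from h import *
for n in("scene","top"):
    c=dict(np.load(f"{n}0.npz")); P=np.load(n+"P.npy"); hsv=cv2.cvtColor(c["img"],cv2.COLOR_RGB2HSV)
    x,y,z=[np.nan_to_num(P[...,i]) for i in range(3)]; H,S,V=[hsv[...,i] for i in range(3)]
    m=(x>.36)&(x<.57)&(y>-.06)&(y<.23)&(S<70)&(V>70)&(abs(z-.012)<.006)
    (cx,cy),sz,a=cv2.minAreaRect((P[m][:,:2]*1000).astype(np.float32)); print(n,"plate",cx,cy,sz,a)
    # cap: circle of points near top
    m=(abs(x-.47)<.04)&(abs(y-.008)<.04)&(z>.164)&(S>120)&((H<6)|(H>172)); print("cap",cv2.minEnclosingCircle((P[m][:,:2]*1000).astype(np.float32)),P[m].mean(0))
    m=(abs(x-.413)<.04)&(abs(y+.17)<.04)&(z>.113); print("tube",cv2.minEnclosingCircle((P[m][:,:2]*1000).astype(np.float32)),P[m].mean(0), P[m][:,2].max())
    # spigot, slices by height along axis
    m=(abs(x-.462)<.03)&(y>.13)&(y<.2)&(z>.085)&(z<.125)&(H>8)&(H<28)&(S>100)
    q=P[m]; d=np.array([0,.53,.848]); s=q@d
    for lo in np.arange(s.min(),s.max(),.008):
        k=(s>=lo)&(s<lo+.008); print(" brass",k.sum(),(q[k].mean(0)*1000).round(1),((q[k].max(0)-q[k].min(0))*1000).round(1))
    v,u=np.nonzero(m); print(" px",u.min(),u.max(),v.min(),v.max())
```

```text
scene plate 457.1562194824219 78.01970672607422 (183.2458953857422, 243.7074432373047) 4.278404235839844
cap ((472.795166015625, 9.135909080505371), 18.56587028503418) [0.47120954 0.0065731  0.16856377]
tube ((414.826171875, -171.01254272460938), 19.127260208129883) [ 0.41431352 -0.17205124  0.11888507] 0.12323272200348656
 brass 11 [461.7 152.1  88.8] [13.  10.1  6.8]
 brass 13 [458.7 157.7  94.2] [16.6 13.6  7.7]
 brass 15 [460.5 161.3 101.2] [17.  14.3 10.2]
 brass 14 [459.4 167.3 107. ] [15.  13.   8.7]
 brass 8 [460.3 171.  113.5] [10.4  5.4  5.3]
 px 219 226 142 152
top plate 466.0783996582031 80.72923278808594 (160.427978515625, 239.4582977294922) 3.8395497798919678
cap ((470.489990234375, 10.20402717590332), 18.187705993652344) [0.470027   0.00968515 0.16878236]
tube ((413.28912353515625, -167.44786071777344), 19.644840240478516) [ 0.41183841 -0.16781096  0.11866536] 0.12335855763718928
 brass 13 [460.8 153.4  88.6] [17.4  7.6  8. ]
 brass 16 [458.  158.   95.3] [20.1  9.2  9.1]
 brass 15 [458.7 162.2 101.9] [17.9  6.9  6. ]
 brass 20 [459.6 167.7 108.1] [18.8 11.1  7.7]
 brass 18 [460.2 174.1 112.9] [15.7 12.4  8.7]
 brass 2 [455.3 175.6 117.5] [3.5 4.  3.3]
 px 165 177 173 181
```

Emit:
drive_tool --plan '[[[0.0,0.0,0.0],[0,0,0.12],-1],[[0.02,-0.035,0.0],[0,0,0.12],-0.3],[[0.02,-0.035,0.0],[0,0,0.12],-0.3]]'

```text
clock: 0.35
ee_pos: [0.2051, 0.5268, 0.4038]
tool_rot: [1.267, 2.875, -0.002]
force: [-1.1, 1.0, 0.6]
grip_width: 0.0805
```

```bash
cat >> h.py <<'E'
def toolR(z,y):
    z=np.array(z,float);z/=np.linalg.norm(z); y=np.array(y,float); y-=z*(y@z); y/=np.linalg.norm(y)
    return np.stack([np.cross(y,z),y,z],1)
def plan(tcp,Rt,n=None,p0=None,R0=None):
    s=read_state(); p0=s["ee_pos"] if p0 is None else p0; R0=rot(s["tool_rot"]) if R0 is None else R0
    rv=R.from_matrix(R0.T@Rt).as_rotvec(); p=R0.T@(np.array(tcp)-p0)
    n=n or int(np.ceil(max(np.linalg.norm(p)/.038,np.linalg.norm(rv)/.115,1)))
    d=R.from_rotvec(rv/n).as_matrix(); M=sum(np.linalg.matrix_power(d,k) for k in range(n))
    v=np.linalg.solve(M,p); print("rows",n,"shift",v.round(4),"turn",(rv/n).round(4),"| total",p.round(4),rv.round(4))
yaw=np.radians(3.9); SX=np.array([np.cos(yaw),np.sin(yaw),0]); SY=np.array([-np.sin(yaw),np.cos(yaw),0])
a=np.radians(32); AX=np.sin(a)*SY+np.cos(a)*np.array([0,0,1])
E
python3 - <<'E'
from h import *
s=read_state(); c=read_camera("wrist"); print((rot(s["tool_rot"]).T@(np.array(c["position"])-s["ee_pos"])).round(4)); print((rot(s["tool_rot"]).T@rot(c["attitude"])).round(3)); print(c["K"],s["q"])
Rd=toolR([0,0,-1],SX); print(Rd)
plan([.46,.13,.42],Rd)
E
```

```text
[0.067  0.0011 0.02  ]
[[-0.    -0.971 -0.238]
 [ 1.     0.    -0.001]
 [ 0.001 -0.238  0.971]]
[[316.62557225   0.         258.6446073 ]
 [  0.         316.62557225 193.5944742 ]
 [  0.           0.           1.        ]] [ 1.19698538e+00  2.61974741e-01  1.76349271e+00 -2.50415410e-04
  1.11715624e+00  4.56468294e-01]
[[-0.06801529  0.99768428  0.        ]
 [ 0.99768428  0.06801529  0.        ]
 [ 0.          0.         -1.        ]]
rows 13 shift [-0.0365  0.0059 -0.0013] turn [-0.0005  0.0002  0.0508] | total [-0.4677 -0.0675 -0.016 ] [-0.0061  0.0026  0.6598]
```

Emit:
drive_tool --plan '[[[-0.033,0.0056,0],[0,0,0.0508],-0.3],[[-0.033,0.0056,0],[0,0,0.0508],-0.3],[[-0.033,0.0056,0],[0,0,0.0508],-0.3],[[-0.033,0.0056,0],[0,0,0.0508],-0.3],[[-0.033,0.0056,0],[0,0,0.0508],-0.3],[[-0.033,0.0056,0],[0,0,0.0508],-0.3],[[-0.033,0.0056,0],[0,0,0.0508],-0.3],[[-0.033,0.0056,0],[0,0,0.0508],-0.3],[[-0.033,0.0056,0],[0,0,0.0508],-0.3],[[-0.033,0.0056,0],[0,0,0.0508],-0.3]]'

```text
clock: 1.23
ee_pos: [0.4157, 0.2703, 0.4045]
tool_rot: [-1.941, -2.47, 0.0]
force: [0.5, 0.3, 0.4]
grip_width: 0.0596
```

Emit:
drive_tool --plan '[[[-0.033,0.0056,0],[0,0,0.0508],-0.3],[[-0.033,0.0056,0],[0,0,0.0508],-0.3],[[-0.033,0.0056,0],[0,0,0.0508],-0.3],[[0,0,0],[0,0,0],-0.3],[[0,0,0],[0,0,0],-0.3]]'

```text
clock: 1.65
ee_pos: [0.4506, 0.1764, 0.4045]
tool_rot: [-2.124, -2.315, 0.001]
force: [-0.0, 0.1, 0.2]
grip_width: 0.0597
```

Run:
```python
from h import *
s=read_state(); print(s["ee_pos"],s["q"].round(3)); print(rot(s["tool_rot"]).round(3))
c=read_camera("wrist"); np.savez("w1.npz",**c); print(c["position"])
cv2.imwrite("pics/w1.png",cv2.cvtColor(c["img"],cv2.COLOR_RGB2BGR))
```

```text
[0.45056652 0.17639554 0.4045474 ] [0.37  0.132 1.927 0.    1.083 0.284]
[[-0.086  0.996 -0.   ]
 [ 0.996  0.086 -0.   ]
 [-0.    -0.    -1.   ]]
[0.4454171  0.24376984 0.38457015]
```

View pics/w1.png

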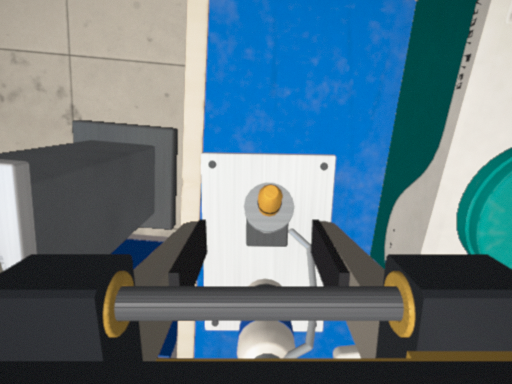

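The wrist view shows the spigot nearly end-on: brass tip about (270,199), flange ring centred near (269,207), and the fingers clear below.

Run:
```python
from h import *
c=dict(np.load("w1.npz")); P=pts(c); hsv=cv2.cvtColor(c["img"],cv2.COLOR_RGB2HSV); H,S,V=[hsv[...,i].astype(int) for i in range(3)]
vv,uu=np.mgrid[:384,:512]; box=(uu>225)&(uu<315)&(vv>165)&(vv<260)
Z=np.nan_to_num(P[...,2])
br=box&(H>8)&(H<28)&(S>110)&(Z>.07)
q=P[br]; print("brass n",br.sum(),"u",uu[br].min(),uu[br].max(),"v",vv[br].min(),vv[br].max(), q.mean(0).round(4), q.max(0))
m=box&~br&(Z>.05)&(Z<.1)&(S<70); q=P[m]
# plane fit flange with RANSAC-like: use points within expected normal
O=np.array([.461,.148,.075])
for it in range(4):
    d=(q-O)@AX; k=(abs(d)<.004)&(np.linalg.norm((q-O)-np.outer(d,AX),axis=1)<.030)
    A=q[k]; n=np.linalg.svd(A-A.mean(0))[2][2]; n*=np.sign(n[2])
    e1,e2=SX,np.cross(AX,SX); uv=np.stack([(A-O)@e1,(A-O)@e2],1)
    (cx,cy),r=cv2.minEnclosingCircle((uv*1000).astype(np.float32))
    print(k.sum(),"n",n.round(3),"lean",np.degrees(np.arccos(n[2])),"azim",np.degrees(np.arctan2(n[1],n[0])),"circ",cx,cy,r,"d",(A-O).dot(AX).mean())
    O=O+e1*cx/1000+e2*cy/1000+AX*np.median((A-O)@AX)
    print(" O",O.round(4),"tip",(O+.045*AX).round(4))
# tip disc: highest along axis
q=P[br]; d=(q-O)@AX; k=d>.042; print("tip pts",k.sum(),q[k].mean(0).round(4),d.max())
# plate corners/rect & yaw
m=(abs(Z-.012)<.005)&(S<70)&(V>90)&(uu>195)&(uu<340)&(vv<330); q=P[m]; print("plate",cv2.minAreaRect((q[:,:2]*1000).astype(np.float32)))
v=vv[m];u=uu[m]; top=q[q[:,1]>q[:,1].max()-.012]; print(top.max(0),top.min(0))
```

```text
brass n 597 u 258 281 v 185 215 [0.4609 0.1707 0.1073] [0.47211778 0.18531558 0.11781386]
411 n [-0.04   0.481  0.876] lean 28.890073761812804 azim 94.75083426981459 circ 1.918365478515625 6.534475326538086 25.69397735595703 d 0.002982043394139068
 O [0.4624 0.1555 0.0746] tip [0.4608 0.1793 0.1127]
1300 n [-0.036  0.523  0.852] lean 31.585100638667697 azim 93.9681279652828 circ 0.34045884013175964 0.35178104043006897 25.96076011657715 d 0.0007457432389433938
 O [0.4627 0.1563 0.0751] tip [0.4611 0.1801 0.1132]
1294 n [-0.036  0.524  0.851] lean 31.700601864844486 azim 93.9317021560233 circ 0.041603706777095795 0.007819767110049725 25.95945167541504 d -2.220046669243879e-05
 O [0.4627 0.1563 0.0751] tip [0.4611 0.1801 0.1132]
1294 n [-0.036  0.524  0.851] lean 31.700601864844486 azim 93.9317021560233 circ 1.2354773843981093e-06 -8.566399856135831e-08 25.95945167541504 d -2.7814780700195048e-05
 O [0.4627 0.1563 0.0751] tip [0.4611 0.1801 0.1132]
tip pts 216 [0.4608 0.1792 0.1134] 0.047076827886679495
plate ((467.396484375, 82.07001495361328), (160.015625, 239.50607299804688), 3.787557363510132)
[0.53969159 0.20644329 0.01614729] [0.38073831 0.19446205 0.00702096]
```

Emit:
drive_tool --plan '[[[-0.0337,-0.0067,0],[0,0,0.0018],-0.3],[[-0.0337,-0.0067,0],[0,0,0.0018],-0.3],[[-0.0337,-0.0067,0],[0,0,0.0018],-0.3],[[-0.0337,-0.0067,0],[0,0,0.0018],-0.3],[[-0.0337,-0.0067,0],[0,0,0.0018],-0.3],[[-0.0337,-0.0067,0],[0,0,0.0018],-0.3],[[-0.0337,-0.0067,0],[0,0,0.0018],-0.3],[[-0.0337,-0.0067,0],[0,0,0.0018],-0.3],[[-0.0337,-0.0067,0],[0,0,0.0018],-0.3],[[-0.0337,-0.0067,0],[0,0,0.0018],-0.3]]'

```text
clock: 2.53
ee_pos: [0.4106, -0.1639, 0.4048]
tool_rot: [2.139, 2.301, 0.001]
force: [0.7, 0.2, 0.1]
grip_width: 0.0596
```

Emit:
drive_tool --plan '[[[0,0,0],[0,0,0],-0.3],[[0,0,0],[0,0,0],-0.3],[[0,0,0],[0,0,0],-0.3]]'

```text
clock: 2.78
ee_pos: [0.4108, -0.1626, 0.4045]
tool_rot: [-2.14, -2.299, -0.0]
force: [-0.7, 0.6, 1.1]
grip_width: 0.0598
```

Run:
```python
from h import *
s=read_state(); print(s["ee_pos"],s["q"].round(3),s["clock"]); print(rot(s["tool_rot"]).round(3))
c=read_camera("wrist"); np.savez("w2.npz",**c); P=pts(c)
hsv=cv2.cvtColor(c["img"],cv2.COLOR_RGB2HSV); H,S,V=[hsv[...,i].astype(int) for i in range(3)]
m=(H>=5)&(H<=22)&(S>130)&(V>90)&(abs(P[...,2]-.12)<.006)&(abs(P[...,1]+.17)<.05)
k,l,st,ce=cv2.connectedComponentsWithStats(m.astype(np.uint8)); i=1+st[1:,4].argmax(); q=P[l==i]
cc=cv2.minEnclosingCircle((q[:,:2]*1000).astype(np.float32)); print(ce[i],st[i],cc,q.mean(0),np.median(q[:,2]))
t=np.array([*(np.array(cc[0])/1000),.1]); plan([t[0],t[1],.1+.171],toolR([0,0,-1],SX))
```

```text
[ 0.41082771 -0.16257941  0.40452912] [-3.800e-01  6.200e-02  2.006e+00  1.000e-03  1.074e+00 -4.520e-01] 2.7833
[[-0.071  0.997 -0.   ]
 [ 0.997  0.071  0.001]
 [ 0.001 -0.    -1.   ]]
[262.24257426 200.37270156] [ 241  180   43   42 1414] ((414.59075927734375, -166.8778533935547), 19.1664981842041) [ 0.41443863 -0.16580398  0.11951542] 0.11985108039580505
rows 4 shift [-0.0012  0.0008  0.0334] turn [-0.0001 -0.0002  0.001 ] | total [-0.005   0.0034  0.1335] [-0.0003 -0.0007  0.0041]
```

Emit:
drive_tool --plan '[[[-0.0045,0.0034,0.02],[0,0,0.002],-0.3],[[0,0,0.025],[0,0,0.002],-0.3],[[0,0,0.025],[0,0,0],-0.3],[[0,0,0.025],[0,0,0],-0.3],[[0,0,0.02],[0,0,0],-0.3],[[0,0,0.0185],[0,0,0],-0.3],[[0,0,0],[0,0,0],-0.3],[[0,0,0],[0,0,0],1],[[0,0,0],[0,0,0],1],[[0,0,0],[0,0,0],1]]' --grip_force 35

```text
clock: 3.67
ee_pos: [0.415, -0.1675, 0.2724]
tool_rot: [2.144, 2.294, 0.001]
force: [-0.2, 0.7, -0.7]
grip_width: 0.0422
```

Emit:
drive_tool --plan '[[[0,0,0],[0,0,0],1],[[0,0,0],[0,0,0],1],[[0,0,0],[0,0,0],1],[[0,0,0],[0,0,0],1]]'

```text
clock: 4.0
ee_pos: [0.4148, -0.1679, 0.2723]
tool_rot: [2.145, 2.292, 0.002]
force: [-0.2, 2.0, 7.7]
grip_width: 0.0387
```

Emit:
drive_tool --plan '[[[0,0,-0.01],[0,0,0],1],[[0,0,-0.02],[0,0,0],1],[[0,0,-0.03],[0,0,0],1],[[0,0,-0.035],[0,0,0],1],[[0,0,-0.035],[0,0,0],1],[[0,0,-0.03],[0,0,0],1],[[0,0,0],[0,0,0],1],[[0,0,0],[0,0,0],1]]'

```text
clock: 4.67
ee_pos: [0.4143, -0.1679, 0.4333]
tool_rot: [2.144, 2.291, 0.002]
force: [0.0, 0.1, -3.0]
grip_width: 0.0396
```

```bash
cat >> h.py <<'E'
O=np.array([.4627,.1563,.0751]); Rt=toolR(-AX,SX)
def pre(d,off=(.0016,0,.2723),n=None):  # tube origin at O+d*AX
    plan(O+d*AX-Rt@np.array(off),Rt,n)
E
python3 - <<'E'
from h import *
s=read_state(); print(s["ee_pos"],s["q"].round(3),s["grip_width"])
pre(.085)
E
```

```text
[ 0.41431064 -0.1678664   0.4333149 ] [-0.388  0.038  1.963 -0.     1.137 -0.455] 0.03960212049351873
rows 14 shift [ 0.0365  0.005  -0.0057] turn [ 0.0002 -0.0398 -0.0002] | total [0.5083 0.0693 0.0536] [ 0.0032 -0.5566 -0.0026]
```

Emit:
drive_tool --plan '[[[0,0,-0.03],[0,0,0],1],[[0.01,0.002,-0.03],[0,0,0],1],[[0.036,0.0055,0],[0,0,0],1],[[0.038,0.006,0],[0,0,0],1],[[0.038,0.006,0],[0,0,0],1],[[0.038,0.006,0],[0,0,0],1],[[0.038,0.006,0],[0,0,0],1],[[0.038,0.006,0],[0,0,0],1],[[0.038,0.006,0],[0,0,0],1],[[0.038,0.006,0],[0,0,0],1]]'

```text
clock: 5.5
ee_pos: [0.4421, 0.1486, 0.4898]
tool_rot: [-2.146, -2.293, 0.004]
force: [0.9, -0.4, -1.6]
grip_width: 0.0395
```

Run:
```python
from h import *
s=read_state(); print(s["ee_pos"],s["q"].round(3),s["grip_width"])
pre(.085,n=9)
```

```text
[0.44207407 0.14857907 0.48975287] [ 0.321  0.022  1.851 -0.     1.271  0.255] 0.03948641003228463
rows 9 shift [0.0243 0.0023 0.0067] turn [-0.0003 -0.062  -0.0001] | total [0.1944 0.0211 0.1106] [-0.0028 -0.5577 -0.0007]
```

Emit:
drive_tool --plan '[[[0.023,0.0018,0.006],[0,-0.062,0],1],[[0.023,0.0018,0.006],[0,-0.062,0],1],[[0.023,0.0018,0.006],[0,-0.062,0],1],[[0.023,0.0018,0.006],[0,-0.062,0],1],[[0.023,0.0018,0.006],[0,-0.062,0],1],[[0.023,0.0018,0.006],[0,-0.062,0],1],[[0.023,0.0018,0.006],[0,-0.062,0],1],[[0.023,0.0018,0.006],[0,-0.062,0],1],[[0.023,0.0018,0.006],[0,-0.062,0],1],[[0,0,0],[0,0,0],1]]'

```text
clock: 6.33
ee_pos: [0.4457, 0.3344, 0.3842]
tool_rot: [1.829, 1.963, -0.536]
force: [-0.4, -0.4, -1.7]
grip_width: 0.0396
```

Emit:
drive_tool --plan '[[[0,0,0],[0,0,0],1],[[0,0,0],[0,0,0],1],[[0,0,0],[0,0,0],1],[[0,0,0],[0,0,0],1]]'

```text
clock: 6.67
ee_pos: [0.447, 0.3316, 0.3904]
tool_rot: [1.837, 1.961, -0.523]
force: [-1.3, -0.4, -1.4]
grip_width: 0.0395
```

```bash
python3 - <<'E'
from h import *
s=read_state(); print(s["ee_pos"],s["q"].round(3),s["grip_width"])
pre(.075,n=2)
for n in("scene","top"):
    c=read_camera(n); np.savez(n+"3.npz",**c); P=pts(c); img=c["img"]; hsv=cv2.cvtColor(img,cv2.COLOR_RGB2HSV); H,S,V=[hsv[...,i].astype(int) for i in range(3)]
    cr=(slice(90,200),slice(170,290)) if n=="scene" else (slice(120,220),slice(110,250))
    cv2.imwrite(f"pics/{n}3.png",cv2.cvtColor(cv2.resize(img[cr],None,fx=4,fy=4,interpolation=2),cv2.COLOR_RGB2BGR))
E
python3 -c "
import cv2,numpy as np
a=cv2.imread('pics/scene3.png');b=cv2.imread('pics/top3.png');h=max(a.shape[0],b.shape[0]);f=lambda i:cv2.copyMakeBorder(i,0,h-i.shape[0],0,0,0);o=np.hstack([f(a),f(b)]);cv2.imwrite('pics/both3.png',cv2.resize(o,None,fx=.75,fy=.75))"
```

```text
[0.44696376 0.33158475 0.39040312] [ 0.76   0.369  1.706 -0.422  1.456  0.827] 0.03945628585241596
rows 2 shift [0.0081 0.0019 0.0067] turn [-0.0002 -0.0011 -0.0014] | total [0.0163 0.0037 0.0134] [-0.0005 -0.0021 -0.0028]
```

View pics/both3.png

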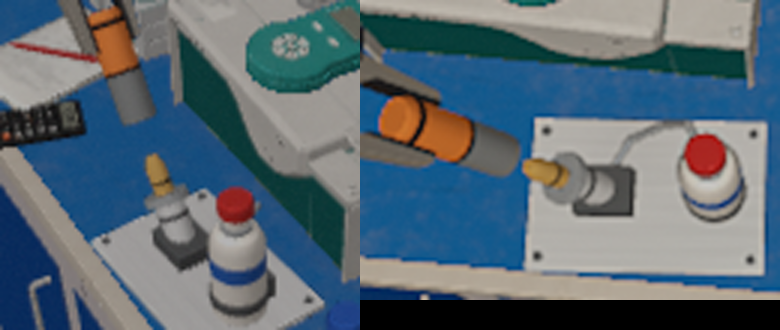

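The tube is held square and tilted, with its grey open end facing the spigot tip. In the crop the tube mouth is about (135,110) scene and (505,160) top, and the tip is (152,160) and (530,165). Next I'll move to the axis and measure alignment in the same cameras.

Emit:
drive_tool --plan '[[[0.008,0.0018,0.004],[0,-0.001,-0.0014],1],[[0.0083,0.0019,0.005],[0,-0.001,-0.0014],1],[[0,0,0],[0,0,0],1],[[0,0,0],[0,0,0],1],[[0,0,0],[0,0,0],1]]'

```text
clock: 7.18
ee_pos: [0.4498, 0.3419, 0.3727]
tool_rot: [1.831, 1.963, -0.529]
force: [-0.5, 0.0, -1.3]
grip_width: 0.0391
```

```bash
cat > al.py <<'E'
from h import *
from scipy.optimize import least_squares
def cyl(q,r,fixdir=True,c0=None):
    e1=SX; e2=np.cross(AX,SX)
    def f(x):
        d=AX+ (0 if fixdir else x[2]*e1+x[3]*e2); d=d/np.linalg.norm(d)
        w=q-(c0+x[0]*e1+x[1]*e2); w=w-np.outer(w@d,d); return np.linalg.norm(w,axis=1)-r
    o=least_squares(f,np.zeros(2 if fixdir else 4),loss="soft_l1",f_scale=.001); return o.x,np.sqrt(np.median(o.fun**2))
if __name__=="__main__":
    s=read_state(); off=np.array([.0016,0,.2723]); T=s["ee_pos"]+rot(s["tool_rot"])@off
    print("tube origin by kin rel O (x,y',ax)",[(1000*(T-O)@e).round(1) for e in (SX,np.cross(AX,SX),AX)])
    for n in("scene","top"):
        c=dict(np.load(n+"0.npz")); P=np.load(n+"P.npy"); hsv=cv2.cvtColor(c["img"],cv2.COLOR_RGB2HSV)
        def sel(P,lo,hi,r,hs,mask):
            w=P-O; d=w@AX; rr=np.linalg.norm(w-d[...,None]*AX,axis=-1); return P[(d>lo)&(d<hi)&(rr<r)&mask(hs)]
        b=sel(P,.004,.032,.02,hsv,lambda h:(h[...,0]>8)&(h[...,0]<28)&(h[...,1]>90))
        xs=cyl(b,.0115,True,O)
        c=read_camera(n); P=pts(c); hsv=cv2.cvtColor(c["img"],cv2.COLOR_RGB2HSV)
        g=sel(P,.078,.13,.03,hsv,lambda h:(h[...,2]>60)&(h[...,1]<60)); o=sel(P,.08,.2,.03,hsv,lambda h:(h[...,0]>3)&(h[...,0]<24)&(h[...,1]>120))
        A=np.vstack([g,o]); xt=cyl(A,.02,False,O+.075*AX)
        w=(A-O)@AX
        print(n,len(b),"spigot",(xs[0]*1000).round(1),xs[1]*1000,"| tube",len(g),len(o),(xt[0]*1000).round(1),xt[1]*1000,"lowest",w.min()*1000)
E
python3 al.py; python3 -c "
from h import *
pre(.075,n=2)"
```

```text
tube origin by kin rel O (x,y',ax) [np.float64(-0.6), np.float64(1.1), np.float64(78.7)]
scene 50 spigot [ 2.1 -0.7] 1.6234561071969646 | tube 180 239 [ 0.7 -0.8  4.3 -0. ] 1.4573529662383795 lowest 79.21778001773743
top 52 spigot [-1.2  0.5] 0.47696048759934806 | tube 207 416 [-2.4 -0.8 15.3  5.4] 0.8908794231505847 lowest 78.44490028837616
rows 2 shift [-0.0007  0.0001  0.002 ] turn [-0.0004  0.0008  0.0008] | total [-0.0014  0.0002  0.004 ] [-0.0008  0.0016  0.0016]
```

Relative offsets: tool y needs about +1.3 mm (both cameras agree), and tool x is about 0. Advancing.

Emit:
drive_tool --plan '[[[0,0.0013,0.005],[0,0,0],1],[[0,0,0.01],[0,0,0],1],[[0,0,0.01],[0,0,0],1],[[0,0,0.008],[0,0,0],1],[[0,0,0.006],[0,0,0],1],[[0,0,0.004],[0,0,0],1],[[0,0,0],[0,0,0],1],[[0,0,0],[0,0,0],1],[[0,0,0],[0,0,0],1]]'

```text
clock: 8.03
ee_pos: [0.4528, 0.3193, 0.3369]
tool_rot: [1.831, 1.963, -0.527]
force: [0.3, -0.1, -2.0]
grip_width: 0.0392
```

```bash
cat > k.py <<'E'
from h import *
s=read_state(); off=np.array([.0016,0,.2723]); T=s["ee_pos"]+rot(s["tool_rot"])@off
print("tube rel O (x,y',ax) mm",[(1000*(T-O)@e).round(1) for e in (SX,np.cross(AX,SX),AX)],"F tool",(rot(s["tool_rot"]).T@s["force"]).round(1),"M",s["moment"].round(2),"rotvec err",R.from_matrix(rot(s["tool_rot"]).T@Rt).as_rotvec().round(4),s["grip_width"],s["clock"])
E
python3 k.py
```

```text
tube rel O (x,y',ax) mm [np.float64(1.1), np.float64(1.0), np.float64(36.3)] F tool [1.  0.3 1.7] M [0.37 0.06 0.  ] rotvec err [-0.0004  0.0012  0.0013] 0.039187184288759225 8.0333
```

No contact yet with the tip about 9 mm inside. Advancing in smaller steps.

Emit:
drive_tool --plan '[[[0,0,0.003],[0,0,0],1],[[0,0,0.003],[0,0,0],1],[[0,0,0.003],[0,0,0],1],[[0,0,0.003],[0,0,0],1],[[0,0,0],[0,0,0],1],[[0,0,0],[0,0,0],1]]'

```text
clock: 8.53
ee_pos: [0.4531, 0.3126, 0.3263]
tool_rot: [1.831, 1.963, -0.529]
force: [-0.8, 0.6, -0.7]
grip_width: 0.0392
```

```bash
python3 k.py
```

```text
tube rel O (x,y',ax) mm [np.float64(0.7), np.float64(0.8), np.float64(23.7)] F tool [ 1.  -0.8  0.2] M [0.38 0.07 0.05] rotvec err [-0.0011  0.0017  0.0016] 0.039192285114242824 8.5333
```

Emit:
drive_tool --plan '[[[0,0,0.003],[0,0,0],1],[[0,0,0.003],[0,0,0],1],[[0,0,0.003],[0,0,0],1],[[0,0,0.003],[0,0,0],1],[[0,0,0.003],[0,0,0],1],[[0,0,0],[0,0,0],1],[[0,0,0],[0,0,0],1]]'

```text
clock: 9.12
ee_pos: [0.4536, 0.3047, 0.3136]
tool_rot: [1.831, 1.963, -0.529]
force: [0.5, -0.2, -0.9]
grip_width: 0.0393
```

```bash
python3 k.py
```

```text
tube rel O (x,y',ax) mm [np.float64(0.7), np.float64(0.8), np.float64(8.7)] F tool [0.2 0.5 0.9] M [0.36 0.06 0.06] rotvec err [-0.0011  0.0017  0.0016] 0.039261027810266746 9.1167
```

Emit:
drive_tool --plan '[[[0,0,0.003],[0,0,0],1],[[0,0,0.002],[0,0,0],1],[[0,0,0.0015],[0,0,0],1],[[0,0,0.001],[0,0,0],1],[[0,0,0],[0,0,0],1]]'

```text
clock: 9.53
ee_pos: [0.4538, 0.3007, 0.3072]
tool_rot: [1.831, 1.963, -0.529]
force: [-0.0, -0.5, -1.1]
grip_width: 0.0393
```

```bash
python3 k.py
```

```text
tube rel O (x,y',ax) mm [np.float64(0.7), np.float64(0.8), np.float64(1.1)] F tool [ 0.2 -0.1  1.2] M [ 0.38  0.12 -0.04] rotvec err [-0.0011  0.0018  0.0016] 0.039267147774138304 9.5333
```

Emit:
drive_tool --plan '[[[0,0,0.001],[0,0,0],1],[[0,0,0.001],[0,0,0],1],[[0,0,0.001],[0,0,0],1],[[0,0,0],[0,0,0],1]]'

```text
clock: 9.87
ee_pos: [0.454, 0.2999, 0.3058]
tool_rot: [1.832, 1.963, -0.527]
force: [-3.6, 4.4, 7.4]
grip_width: 0.0393
```

```bash
python3 k.py
```

```text
tube rel O (x,y',ax) mm [np.float64(1.0), np.float64(1.2), np.float64(-0.5)] F tool [ 0.  -3.3 -8.7] M [ 0.21  0.56 -0.36] rotvec err [-0.0003  0.0005  0.0009] 0.03931334642859956 9.8667
```

Contact is at the expected seat depth. I'll push a little harder to confirm it is home.

Emit:
drive_tool --plan '[[[0,0,0.001],[0,0,0],1],[[0,0,0.001],[0,0,0],1],[[0,0,0],[0,0,0],1],[[0,0,0],[0,0,0],1]]'

```text
clock: 10.2
ee_pos: [0.4541, 0.2998, 0.3057]
tool_rot: [1.833, 1.963, -0.524]
force: [-7.9, 10.9, 21.9]
grip_width: 0.0393
```

```bash
python3 k.py
python3 - <<'E'
from h import *
im=[]
for n,cr in (("scene",(slice(90,200),slice(170,290))),("top",(slice(120,220),slice(110,250)))):
    c=read_camera(n); np.savez(n+"4.npz",**c); im.append(cv2.resize(c["img"][cr],(390,360),interpolation=2))
cv2.imwrite("pics/both4.png",cv2.cvtColor(np.hstack(im),cv2.COLOR_RGB2BGR))
E
```

```text
tube rel O (x,y',ax) mm [np.float64(1.3), np.float64(1.5), np.float64(-0.6)] F tool [ -1.9  -7.1 -24.6] M [-0.2   1.48 -0.91] rotvec err [ 0.0005 -0.0009 -0.0001] 0.039344295915909606 10.2
```

View pics/both4.png

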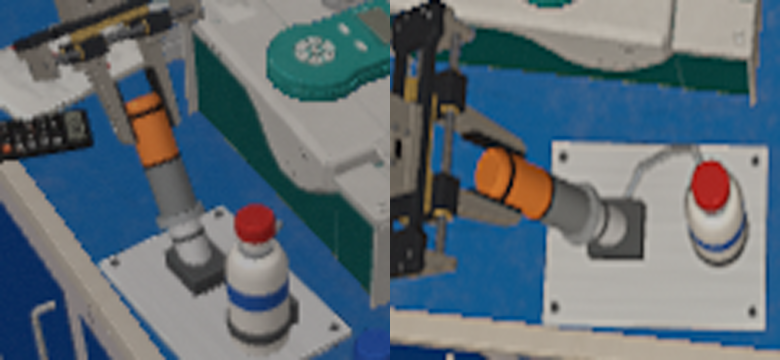

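The tube is fully on, and its grey end meets the flange in both views (scene crop (178,215), top crop (600,215)). Unloading, then releasing.

Emit:
drive_tool --plan '[[[0,0,-0.0015],[0,0,0],1],[[0,0,-0.001],[0,0,0],1],[[0,0,0],[0,0,0],0.1],[[0,0,0],[0,0,0],-0.3],[[0,0,0],[0,0,0],-0.3],[[0,0,0],[0,0,0],-0.3],[[0,0,0],[0,0,0],-0.3],[[0,0,0],[0,0,0],-0.3]]'

```text
clock: 10.97
ee_pos: [0.454, 0.2994, 0.3051]
tool_rot: [1.831, 1.963, -0.529]
force: [0.4, 0.0, 1.1]
grip_width: 0.0598
```

Emit:
drive_tool --plan '[[[0,0,-0.008],[0,0,0],-0.3],[[0,0,-0.016],[0,0,0],-0.3],[[0,0,-0.025],[0,0,0],-0.3],[[0,0,-0.03],[0,0,0],-0.3],[[0,0,-0.03],[0,0,0],-0.3],[[0,0,-0.02],[0,0,0],-0.3],[[0,0,0],[0,0,0],0],[[0,0,0],[0,0,0],1],[[0,0,0],[0,0,0],1]]'

```text
clock: 11.72
ee_pos: [0.4491, 0.3674, 0.4138]
tool_rot: [1.831, 1.963, -0.53]
force: [0.4, 0.4, -1.3]
grip_width: 0.0418
```

```bash
python3 k.py
cat > tc.py <<'E'
from h import *
from al import cyl
im=[]
for n,cr in (("scene",(slice(90,200),slice(170,290))),("top",(slice(120,220),slice(110,250)))):
    c=read_camera(n); P=pts(c); im.append(cv2.resize(c["img"][cr],(390,360),interpolation=2)); h=cv2.cvtColor(c["img"],cv2.COLOR_RGB2HSV)
    w=P-O; d=w@AX; rr=np.linalg.norm(w-d[...,None]*AX,axis=-1); k=(rr<.028)&(d>.05)&(d<.14)&(h[...,0]>3)&(h[...,0]<24)&(h[...,1]>120); 
    x,_=cyl(P[k],.02,False,O+.06*AX); print(n,k.sum(),"axial max mm",1000*np.percentile(d[k],98).round(4),"axis off/tilt",(x*1000).round(1))
    R0=(h[...,1]>130)&((h[...,0]<5)|(h[...,0]>172))&(abs(P[...,0]-.47)<.04)&(abs(P[...,1]-.008)<.04)&(P[...,2]>.155); print(" cap z",np.median(P[R0][:,2]))
cv2.imwrite("pics/both%s.png"%__import__("sys").argv[1],cv2.cvtColor(np.hstack(im),cv2.COLOR_RGB2BGR))
E
python3 tc.py 5
python3 -c "
from h import *
ct=np.array([.4715,.0097,.170]); plan([ct[0],ct[1],.19+.20],toolR([0,0,-1],SX))"
```

```text
tube rel O (x,y',ax) mm [np.float64(0.4), np.float64(0.9), np.float64(127.0)] F tool [1.  0.4 0.9] M [ 0.24  0.04 -0.04] rotvec err [-0.0015  0.0023  0.0022] 0.041823864956773926 11.7167
scene 223 axial max mm 119.3 axis off/tilt [ 2.   2.5 11.2 91. ]
 cap z 0.1680008536558273
top 354 axial max mm 121.6 axis off/tilt [-0.7  3.7 -6.  95.5]
 cap z 0.16877802747045056
rows 10 shift [-0.0338 -0.0002  0.0133] turn [-0.0003  0.0562  0.0001] | total [-0.2907 -0.0021  0.2104] [-0.003   0.5616  0.0014]
```

View pics/both5.png

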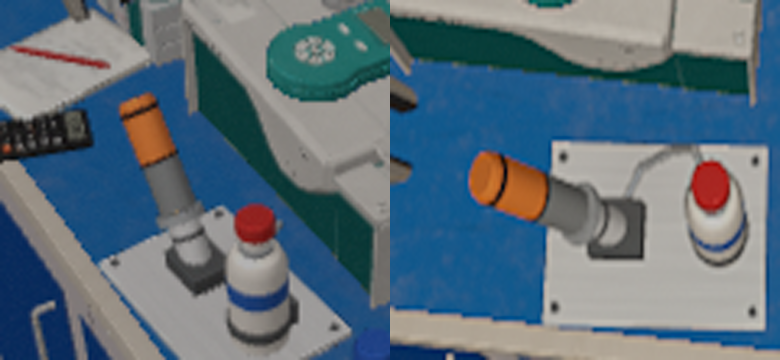

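The tube stays on the spigot after release. It droops about 5° within the bore clearance (1.5 mm per side), the top face is about 120 mm from the seat, and the cap is still up. Now moving to the cap on a high path.

```bash
python3 -c "
from h import *
plan([.4718,.0105,.44],toolR([0,0,-1],SX),10)"
```

```text
rows 10 shift [-0.0353 -0.0002  0.0084] turn [-0.0003  0.0562  0.0001] | total [-0.3167 -0.0019  0.1677] [-0.003   0.5616  0.0014]
```

Emit:
drive_tool --plan '[[[-0.0353,-0.0002,0.0084],[-0.0003,0.0562,0],1],[[-0.0353,-0.0002,0.0084],[-0.0003,0.0562,0],1],[[-0.0353,-0.0002,0.0084],[-0.0003,0.0562,0],1],[[-0.0353,-0.0002,0.0084],[-0.0003,0.0562,0],1],[[-0.0353,-0.0002,0.0084],[-0.0003,0.0562,0],1],[[-0.0353,-0.0002,0.0084],[-0.0003,0.0562,0],1],[[-0.0353,-0.0002,0.0084],[-0.0003,0.0562,0],1],[[-0.0353,-0.0002,0.0084],[-0.0003,0.0562,0],1],[[-0.0353,-0.0002,0.0084],[-0.0003,0.0562,0],1],[[-0.0353,-0.0002,0.0084],[-0.0003,0.0562,0],1]]'

```text
clock: 12.65
ee_pos: [0.4716, 0.0093, 0.4405]
tool_rot: [-2.142, -2.296, -0.007]
force: [0.7, -0.4, 1.1]
grip_width: 0.0006
```

Emit:
drive_tool --plan '[[[0,0,0],[0,0,0],1],[[0,0,0],[0,0,0],1],[[0,0,0],[0,0,0],1]]'

```text
clock: 12.9
ee_pos: [0.472, 0.0113, 0.4403]
tool_rot: [-2.144, -2.295, -0.002]
force: [-0.3, 1.1, -0.0]
grip_width: 0.0006
```

```bash
python3 -c "
from h import *
s=read_state();print(s['ee_pos'],s['force'],s['grip_width']);plan([.4718,.0105,.365],toolR([0,0,-1],SX),4)"
```

```text
[0.4719978  0.01125734 0.44032504] [-0.3339614   1.08328814 -0.03086242] 0.0005605674348570381
rows 4 shift [-0.0002 -0.0001  0.0188] turn [-0.     -0.0004 -0.    ] | total [-0.0009 -0.0002  0.0753] [-0.0001 -0.0016 -0.0001]
```

Emit:
drive_tool --plan '[[[0,0,0.02],[0,0,0],1],[[0,0,0.025],[0,0,0],1],[[0,0,0.02],[0,0,0],1],[[0,0,0.01],[0,0,0],1],[[0,0,0.004],[0,0,0],1],[[0,0,0.004],[0,0,0],1],[[0,0,0],[0,0,0],1],[[0,0,0],[0,0,0],1]]'

```text
clock: 13.57
ee_pos: [0.4727, 0.012, 0.3587]
tool_rot: [2.142, 2.298, 0.005]
force: [-1.5, 1.2, 0.8]
grip_width: 0.0004
```

Emit:
drive_tool --plan '[[[0,0,0.002],[0,0,0],1],[[0,0,0.002],[0,0,0],1],[[0,0,0.001],[0,0,0],1],[[0,0,0],[0,0,0],1],[[0,0,0],[0,0,0],1]]'

```text
clock: 13.98
ee_pos: [0.4728, 0.0117, 0.3534]
tool_rot: [2.143, 2.297, 0.006]
force: [-0.5, 3.5, 5.0]
grip_width: 0.0004
```

Emit:
drive_tool --plan '[[[0,0,0.001],[0,0,0],1],[[0,0,0.001],[0,0,0],1],[[0,0,0.001],[0,0,0],1],[[0,0,0],[0,0,0],1],[[0,0,0],[0,0,0],1]]'

```text
clock: 14.4
ee_pos: [0.4729, 0.0117, 0.3523]
tool_rot: [2.143, 2.297, 0.007]
force: [-6.8, 3.9, 27.9]
grip_width: 0.0001
```

The cap is bottomed: 28 N against a 6.5 N spring, with travel stopped. I'll hold briefly, then lift clear.

Emit:
drive_tool --plan '[[[0,0,0],[0,0,0],1],[[0,0,0],[0,0,0],1],[[0,0,-0.006],[0,0,0],1],[[0,0,-0.01],[0,0,0],1],[[0,0,-0.02],[0,0,0],1],[[0,0,-0.035],[0,0,0],1],[[0,0,-0.035],[0,0,0],1],[[0,0,-0.035],[0,0,0],1],[[0,0,-0.02],[0,0,0],1]]'

```text
clock: 15.15
ee_pos: [0.4723, 0.011, 0.5149]
tool_rot: [2.141, 2.295, 0.007]
force: [1.5, 0.3, 1.2]
grip_width: 0.0002
```

Emit:
drive_tool --plan '[[[0,-0.03,-0.02],[0,0,0],1],[[0,-0.03,0],[0,0,0],1],[[0,-0.03,0],[0,0,0],1],[[0,-0.03,0],[0,0,0],1],[[0,0,0],[0,0,0],1],[[0,0,0],[0,0,0],1],[[0,0,0],[0,0,0],1],[[0,0,0],[0,0,0],1]]'

```text
clock: 15.82
ee_pos: [0.3533, 0.0028, 0.5308]
tool_rot: [-2.143, -2.297, -0.004]
force: [0.0, -0.4, -0.5]
grip_width: 0.0005
```

```bash
python3 tc.py 6
python3 - <<'E'
from h import *
c=read_camera("scene"); cv2.imwrite("pics/full6.png",cv2.cvtColor(c["img"],cv2.COLOR_RGB2BGR)); print(read_state()["force"])
d=cv2.absdiff(c["img"],np.load("scene0.npz")["img"]).max(2)
for n,b in (("bottle",(293,270,318,302)),("beaker",(264,246,286,274))): print(n,(d[b[1]:b[3],b[0]:b[2]]>40).mean())
E
```

```text
scene 192 axial max mm 115.8 axis off/tilt [ 2.2  2.6 -9.2 95. ]
 cap z 0.1679380989920738
top 73 axial max mm 96.10000000000001 axis off/tilt [  0.6   3.  -27.2  74.1]
 cap z nan
[ 0.50434888  0.18891204 -0.43406141]
bottle 0.0
beaker 0.0
  return _methods._mean(a, axis=axis, dtype=dtype,
  ret = ret.dtype.type(ret / rcount)
```

View pics/full6.png

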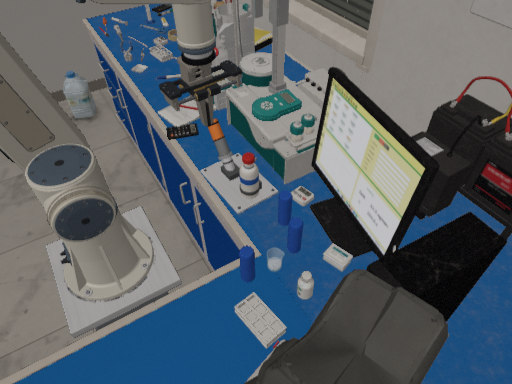

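The full view shows the tube on the spigot at (220,143) and the red cap back up at (248,159). The bottle (305,285), beaker (275,260) and blue tubes are unmoved, and the arm is clear.

```bash
python3 -c "
from plant import hand_in
print(hand_in())"
```

```text
the job is handed in; nothing more can be done
None
```

The drying tube is on the spigot, I let go of it, and then I pressed the cap once. The job is handed in at about 16 s on the robot's clock.

- **Tube:** it met the seat at the expected depth, and I pushed it home with about 25 N before releasing it.
- **Cap:** I pressed it until it stopped, at 28 N against the 6.5 N spring. Afterwards it measured 0.168 m, the same as before the press, so it is back up.
- **Bottle and beaker:** their areas in the scene camera are unchanged from the first picture.

Two checks were not clean:

- **Tube droop:** after release the tube droops about 5° within its bore clearance. Its closed end measured 119–122 mm from the seat (expected 120), but it is not exactly in line with the spigot.
- **Top camera:** the arm partly blocked the top view in the final check, so its last readings of the tube and cap were unusable. The final state rests on the scene camera, and on the unblocked views taken after release for the tube.

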